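Load the purple test cartridge into the reader

TASK

Open only the purple-marked bin and take out its test cartridge. Keeping it upright, stand it by itself in front of the reader's bay and let go (held by its ends it cannot go in), then slide it lengthwise into the bay, fully home against the back stop. Shut the purple lid again, and leave the other bins, their cartridges and everything else on the bench as they are.

Things in the scene. Friction and masses are not known exactly. Their poses are not given: they have to be found in the camera images.
- lid_purple (a joint): hinge of the flip lid of the purple-marked bin, rad: 0 shut, 1.9 fully open (leaning back, away from the robot). Lid 41 x 116 x 3 mm, white with a purple panel and a purple pull bar; light friction hinge (about 1 N at the bar), it stays at whatever angle it is left. It hides the bin's inside while shut
- lid_green (a joint): the same for the green-marked bin: must stay shut
- lid_orange (a joint): the same for the orange-marked bin: must stay shut
- lid_yellow (a joint): the same for the yellow-marked bin: must stay shut
- lid_purple_hinge (a point): middle of the purple lid's hinge line, on the bin's far upper edge (+x of the bin frame), 0.5 mm above the rim. Its x axis points from the bar side to the hinge side when the lid is shut, its y axis runs along the hinge (the long way of the bin and of the row), z is up when shut; the frame turns with the lid. Bin and lid marker: purple
- lid_purple_bar (a point): middle of the axis of the purple lid's pull bar: a round bar 9 mm thick, 62 mm long, parallel to the hinge, on two posts 54 mm apart; shut, it stands 31 mm nearer the robot side than the hinge line, and 33 mm above it (30 mm above the lid's top face) (frame as the hinge's, turning with the lid). It may turn in a grip while the lid swings
- bin_purple_floor (a point): middle of the inner floor of the purple-marked bin, x axis across the bin (away from the robot), y axis along the row. One of four like bins in a row at 117 mm pitch, order unknown beforehand, each with coloured front label and lid: outside 41 x 116 x 98 mm tall, inside 35 x 110 mm, walls 3 mm, floor 4 mm thick; bins stand on a fixed 6 mm carrier plate and are fixed
- cart_purple_center (a point): centre (half-way up) of the test cartridge with purple cap and purple band, in the purple-marked bin: an upright white block 56 mm long (its x axis) x 28 mm wide (its y axis), 80 mm tall to its shoulder, plus a cap of 48 x 23 x 8 mm (88 mm in all; this point is 44 mm above its underside). In the bin its length lies along the row, with 27 mm free at each end but only 3.5 mm at each long side, and its top is 6 mm below the bin's rim. Mass about 90 g, both ends alike
- cart_green_center (a point): centre of the like cartridge with green cap and band, in the green-marked bin: to be left alone
- cart_orange_center (a point): centre of the like cartridge with orange cap and band, in the orange-marked bin: to be left alone
- cart_yellow_center (a point): centre of the like cartridge with yellow cap and band, in the yellow-marked bin: to be left alone
- shelf_middle (a point): point on the open loading shelf of the cartridge reader (shelf top 12 mm above the bench, 105 mm deep, 150 mm wide, no side walls, blue guide lines), in the middle of its width, 63 mm in front of the hood's face. x axis: direction in which a cartridge slides into the bay; z up. The reader is fixed
- bay_home (a point): where the centre (half-way up) of a cartridge is when it is fully home in the reader's bay, its leading end against the back stop; axes as the shelf's. The bay is a slot under the hood, level with the shelf: 34 mm wide (its outer 16 mm flared to 52 mm at the mouth), 92 mm high, only 32 mm deep, so that 24 mm of a home cartridge's length stay outside. The hood is 150 mm wide, its top 122 mm above the bench (screen behind up to 145 mm); a cartridge goes in lengthwise
- tube_rack: white rack with leaning coloured-cap tubes, 84 x 210 mm, about 110 mm tall; origin at the centre of its underside: bystander
- jar: specimen jar with orange cap, 58 mm diameter, 72 mm tall, origin at underside: bystander
- pen: marker pen, about 130 x 19 x 13 mm, lying: bystander
- tape: roll of paper tape, 62 mm diameter, 19 mm high: bystander
- timer: white timer, 62 x 66 x 18 mm: bystander
- cart_purple: the same purple cartridge; origin at the centre of its underside, axes as its centre point

How it is judged:
By the outcome, as a careful person would: the job done as asked, in the order asked, and still so for the second after the job is handed in, with the robot touching nothing.
It also fails if it takes over 72 s, if anything falls off the work surface, if the arm or the gripper's body presses on something with over 40 N, if the wrist force passes 120 N, or if a joint passes its speed limit or range.

ROBOT

A 6-joint arm with a two-finger parallel gripper is mounted at the origin on the work surface. World frame = base frame: x ahead of the robot, y to its left, z up, the work surface at z = 0. Lengths are in m, angles in rad, forces in N, time in s.
With the tool pointing down it reaches from about 0.35 to 0.725 m from the base axis. Payload 6 kg.
Tool frame: the origin (TCP) lies on the front face of the gripper's body, between the roots of the fingers; the fingertips stand 73 mm ahead of it and the grasp point (between the pads) lies ahead of it (bot.hold_point_z is the z of the grasp point in the tool frame, in m); z points along the fingers, y is the line along which they close (so a half turn about z gives the same grasp; the last joint's range is limited). The gripper opens to 85 mm and grips with 20 to 120 N. Pads are 22 mm wide; open, the fingers measure 114 mm over their backs; the gripper's body (76 mm by 85 mm) begins 54 mm behind the grasp point. The pads swing forward as they close: fully open they stand 13 mm farther back than shut.
Start: joints at [1.642, 0.04, 0.085, 0, -1.615, -0.334], TCP at [0.156, 0.579, 0.304] pointing down, gripper open.
Joint ranges: [-2.56, 2.56], [-1.29, 2.01], [-1.08, 1.49], [-3.29, 1.98], [-2.81, -0.18], [-2.99, 2.99]. Speed limits (rad/s): [2.57, 2.57, 3.01, 3.14, 3.14, 3.14].

INTERFACE

Orientations are given as a unit quaternion [w, x, y, z].
In Python, from rig import bot gives the robot as it stands.
- The arm moves only by the tool send_rows, never from a script. Its argument "commands" is a list of rows, each an object with "dp": the shift along the world's x, y, z in m, a list of three; "twist": the turn, a rotation vector about the world's x, y, z in degrees, a list of three; "jaw": the closure, from 0 (fully open) to 1 (shut). In form: [{"dp": [x, y, z], "twist": [wx, wy, wz], "jaw": jaw}, ...]. A call has 1 to 12 rows; each row shifts and turns the commanded pose from where the row before left it; what a row does not reach is not made up. A row lasts 1/8 s, in which the tool goes at most 62.5 mm and 10.7 degrees, less where a joint would pass 70% of its speed; a pose out of reach is approached as far as the arm can. A call is refused whole if a number of a shift passes 0.0625 or a number of a turn 10.7, either way. A call with a gripper value outside its range is refused whole. The fingers move at their own pace and stop on an object; the grip force is fixed at half the most. Time passes only in rows, so rows that do not move let the fingers close. It gives the time, the measured TCP pose, the force, the opening and the grip force at its end, in the units of the state.
- bot.get_state(): the state, without advancing time (a new reading comes with each control period).
- bot.get_image(name): name is "scene" or "top"; returns (picture, depth): 480x640x3 uint8, red, green, blue; 480x640 float32, m along the optical axis (not along the pixel's ray), 0 where there is no reading.
- bot.get_calibration(name): a dict with "camera_matrix" (3x3 intrinsics, pixels), "extrinsics" (4x4, takes a point from camera to world coordinates). Camera axes: x right, y down, z forward; pixel columns grow to the right and rows downward; lengths in m; the calibration is good to about 2 mm. A picture is of the moment at which its call begins. get_calibration takes no time and is no camera call.
- bot.job_done(): hands the job in; it is judged then, once.
Trained networks look in the newest picture that a camera, given by its name, has taken for a name from the list of things; names that differ only in an ending like _2 or _b are one class to them, and where a whole thing is asked for, a point or a joint stands for the part that bears it (a point fixed in the world has none). Each returns a list of dicts, best first, with "p" (0 to 1); they miss things now and then, are a little off and sometimes report something else, mostly with a low value. They report only what shows in the picture. A call takes as long as a camera call.
- bot.spot_in(label, camera): "point" ([column, row] as shares, 0 to 1, of the picture: columns of its width, rows of its height, amid what is visible of it).
- bot.cut_out(label, camera): "pixels" (480x640 bool, what is visible of it) and "point" ([column, row] as shares, 0 to 1, of the picture: columns of its width, rows of its height, amid what is visible of it).
The state is a dict: "time_s": time; "joint_pos": joint angles; "dq": joint speeds; "tau": joint torques, N m; "tool_pos": TCP position; "tool_rot": TCP orientation; "contact_force": force on the tool from outside, world axes, zero at the start; "ft_torque": the same for the moment, N m; "opening": finger opening in m; "grasp_force": force on a finger pad.
Only numpy, scipy, OpenCV 4.12 (cv2) and the standard library are available. Lean on these libraries where they do the work, as an engineer would, in place of code of your own. Each camera call takes 0.05 s, during which the arm holds its last target. There are 200 camera calls.

## Working session

There is one attempt and no reset: what is moved stays moved. The work goes in short steps, Python scripts to look and compute and a tool call to move; the robot and the scene stay as the last step left them, time stands still between calls to the robot, and variables do not carry over. Pictures are saved under pics/ and viewed, at most 13 in all, crops included, and the job is handed in when it is done.

Besides the shell and the picture viewer there is one more tool, called after ">>>" in YAML: its name, and indented under it one key for each argument. send_rows: Moves the arm, as the interface text tells. Its arguments: {"type":"object","properties":{"commands":{"type":"array","items":{"type":"object","properties":{"dp":{"type":"array","items":{"type":"number"}},"twist":{"type":"array","items":{"type":"number"}},"jaw":{"type":"number"}}}}},"required":["commands"]}

```bash
mkdir -p pics; python3 - <<'E'
from rig import bot
import cv2,numpy as np
s=bot.get_state();print(s, bot.hold_point_z)
for n in("scene","top"):
    im,d=bot.get_image(n);cv2.imwrite(f"pics/{n}0.png",im[...,::-1]);np.savez(f"{n}0.npz",im=im,d=d)
    c=bot.get_calibration(n);print(n,c["camera_matrix"],c["extrinsics"])
    for l in["lid_purple","lid_purple_bar","lid_purple_hinge","shelf_middle","bay_home","lid_green","tube_rack","jar","pen","tape","timer"]:
        try:print(l,[(round(x["p"],2),np.round(x["point"],3)) for x in bot.spot_in(l,n)[:2]])
        except Exception as e:print(l,e)
E
```

```text
{'time_s': 0.0, 'joint_pos': array([ 1.64169433e+00,  4.08418104e-02,  8.37972104e-02, -4.75264379e-04,
       -1.61546786e+00, -3.33678870e-01]), 'dq': array([ 0.00148697, -0.00030265, -0.00056698,  0.00045676, -0.00089941,
       -0.00134681]), 'tau': array([-1.84296196e-04, -3.68203104e+01,  3.47422528e+01,  6.93248168e+00,
       -5.29530356e-03,  6.65094689e-06]), 'tool_pos': array([0.15572847, 0.57923967, 0.30285197]), 'tool_rot': array([ 8.88269148e-04,  9.91381658e-01, -1.31002348e-01, -6.01673916e-05]), 'contact_force': array([ 0.60344845, -0.26323666, -0.37735744]), 'ft_torque': array([ 0.03542878, -0.03640045, -0.01526408]), 'grasp_force': 0.0, 'opening': 0.08533352578157716} 0.0539
scene [[623.74006345   0.         318.53184996]
 [  0.         623.74006345 222.37976348]
 [  0.           0.           1.        ]] [[-0.40966307  0.78842198 -0.45887574  1.07220065]
 [ 0.91219889  0.35863817 -0.19817126  0.23933526]
 [ 0.00832778 -0.49976939 -0.86611847  1.21232429]
 [ 0.          0.          0.          1.        ]]
lid_purple [(0.56, array([0.592, 0.596]))]
lid_purple_bar [
[... 640 characters left out ...]
016   -0.02852156]
 [-0.03398154 -0.13820587 -0.98982038  1.12253723]
 [ 0.          0.          0.          1.        ]]
lid_purple [(0.85, array([0.382, 0.415]))]
lid_purple_bar [(0.61, array([0.78 , 0.426])), (0.56, array([0.39 , 0.408]))]
lid_purple_hinge [(0.85, array([0.384, 0.416])), (0.6, array([0.55 , 0.522]))]
shelf_middle [(0.69, array([0.782, 0.43 ]))]
bay_home [(0.69, array([0.547, 0.517])), (0.68, array([0.784, 0.426]))]
lid_green [(0.93, array([0.58 , 0.398]))]
tube_rack [(0.98, array([0.258, 0.643]))]
jar [(0.67, array([0.47 , 0.598]))]
pen [(0.83, array([0.623, 0.548]))]
tape [(0.55, array([0.392, 0.543]))]
timer [(0.74, array([0.547, 0.518])), (0.73, array([0.381, 0.408]))]
```

View pics/top0.png

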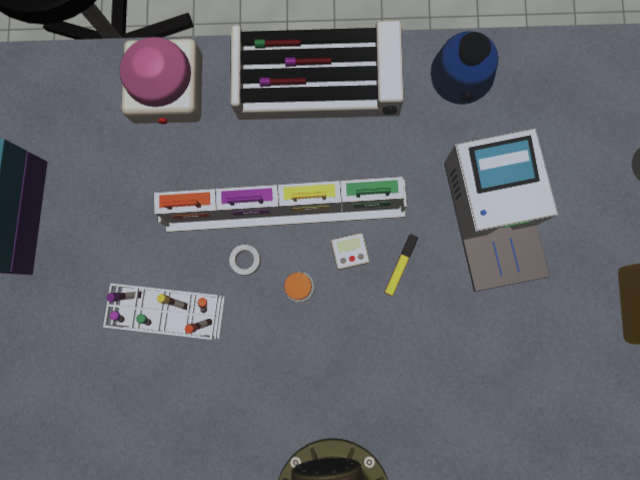

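View pics/scene0.png

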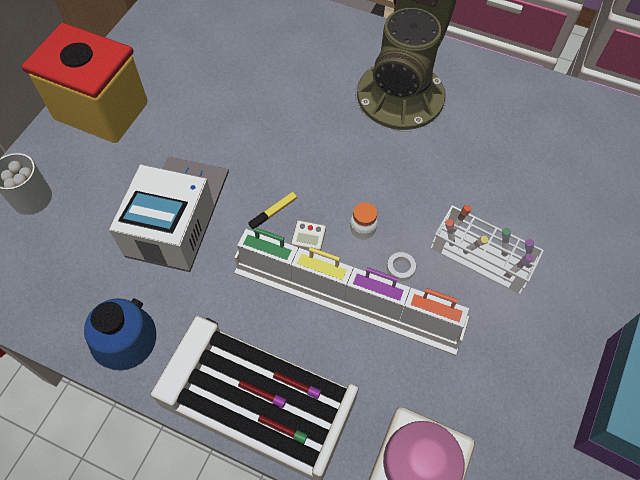

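The top view shows the bin row, left to right: orange (186,200), purple (248,196), yellow (310,192), green (373,187). The reader screen is at (505,165) and its shelf with blue lines at (505,258). Next I fit geometry to the depth data.

```bash
cat > h.py <<'E'
import numpy as np,cv2
from rig import bot
def cloud(n,d):
    c=bot.get_calibration(n);K=c["camera_matrix"];T=c["extrinsics"]
    v,u=np.mgrid[:480,:640]
    P=np.stack([(u-K[0,2])/K[0,0]*d,(v-K[1,2])/K[1,1]*d,d],-1)
    return P@T[:3,:3].T+T[:3,3]
def rect(P):
    r=cv2.minAreaRect((P[:,:2]*1000).astype(np.float32));return np.round(cv2.boxPoints(r),1).tolist(),np.round(r[0],1),np.round(r[1],1)
E
python3 - <<'E'
from h import *
for n in("scene","top"):
    z=np.load(n+"0.npz");W=cloud(n,z["d"]);im=z["im"];ok=z["d"]>0
    x,y,h=W[...,0],W[...,1],W[...,2]
    row=ok&(x>.25)&(x<.6)&(y>-.25)&(y<.35)
    hs=h[row];print(n,"heights",np.histogram(hs,bins=np.arange(-.01,.16,.01))[0])
    print("lid z",np.median(hs[(hs>.095)&(hs<.115)]))
    L=W[row&(h>.098)&(h<.114)];print("lids",rect(L),len(L))
    hsv=cv2.cvtColor(im,cv2.COLOR_RGB2HSV)
    pur=row&(hsv[...,0]>132)&(hsv[...,0]<160)&(hsv[...,1]>80)
    P=W[pur&(h>.098)&(h<.114)];print("purple panel",np.round(P.mean(0),4),rect(P),len(P))
    B=W[row&(h>.12)];print("bars z",np.round(np.percentile(B[:,2],[5,50,95]),4))
    for c0 in range(4): pass
    P=W[pur&(h>.125)];print("purple bar",np.round(P.mean(0),4),rect(P),np.percentile(P[:,2],[50,95]),len(P))
    rd=ok&(x>.1)&(x<.65)&(y<-.22)&(y>-.5)
    S=W[rd&(h>.006)&(h<.018)];print("shelf",rect(S),np.median(S[:,2]),len(S))
    H=W[rd&(h>.112)&(h<.130)];print("hood",rect(H),np.median(H[:,2]),len(H))
    bl=rd&(hsv[...,0]>100)&(hsv[...,0]<125)&(hsv[...,1]>110)&(h<.02)
    k,lab=cv2.connectedComponents(bl.astype(np.uint8))
    for i in range(1,k):
        Q=W[lab==i]
        if len(Q)>15:print("line",len(Q),rect(Q))
E
```

```text
scene heights [10039 12869  1604  1195  1087   634   664  1264   832   466   540  3990
   992    69   202   436]
lid z 0.10774167477189911
lids ([[312.70001220703125, 347.6000061035156], [343.29998779296875, -262.20001220703125], [611.0, -248.8000030517578], [580.4000244140625, 361.0]], array([461.8,  49.4]), array([268.1, 610.6])) 5020
purple panel [0.5703 0.1501 0.1087] ([[553.7999877929688, 196.39999389648438], [559.2000122070312, 101.0999984741211], [585.5999755859375, 102.5999984741211], [580.2000122070312, 197.89999389648438]], array([569.7, 149.5]), array([26.4, 95.5])) 544
bars z [0.1247 0.1408 0.1449]
purple bar [0.5585 0.1492 0.1416] ([[552.0, 179.39999389648438], [554.0, 118.0], [563.4000244140625, 118.30000305175781], [561.4000244140625, 179.6999969482422]], array([557.7, 148.9]), array([ 9.4, 61.5])) [0.1417545  0.14519486] 128
shelf ([[100.69999694824219, -497.6000061035156], [648.4000244140625, -498.79998779296875], [649.0, -221.10000610351562], [101.30000305175781, -219.8000030517578]], array([ 374.8, -359.3]), array([277.7, 547.7])) 0.011743841357674478 1409
hood ([[
[... 1256 characters left out ...]
ay([ 378.6, -357.8]), array([540.6, 272.7])) 0.01166299555757111 4270
hood ([[490.29998779296875, -263.6000061035156], [517.0, -414.1000061035156], [676.0999755859375, -385.8999938964844], [649.4000244140625, -235.3000030517578]], array([ 583.2, -324.7]), array([161.6, 152.9])) 0.1247118292877929 4558
line 34 ([[428.1000061035156, -369.79998779296875], [428.6000061035156, -372.5], [492.6000061035156, -360.8999938964844], [492.1000061035156, -358.20001220703125]], array([ 460.3, -365.3]), array([65. ,  2.7]))
line 40 ([[420.5, -335.79998779296875], [421.1000061035156, -339.0], [487.1000061035156, -326.79998779296875], [486.5, -323.6000061035156]], array([ 453.8, -331.3]), array([67.1,  3.2]))
```

>>> send_rows:
  commands:
    - {"dp": [0.02, -0.022, 0], "twist": [0, 0, -5], "jaw": 0.5}
    - {"dp": [0.04, -0.043, 0], "twist": [0, 0, -7.5], "jaw": 0.5}
    - {"dp": [0.04, -0.043, 0], "twist": [0, 0, -7.5], "jaw": 0.5}
    - {"dp": [0.04, -0.043, 0], "twist": [0, 0, -7.5], "jaw": 0.5}
    - {"dp": [0.04, -0.043, 0], "twist": [0, 0, -7.5], "jaw": 0.5}
    - {"dp": [0.04, -0.043, 0], "twist": [0, 0, -7.5], "jaw": 0.5}
    - {"dp": [0.04, -0.043, 0], "twist": [0, 0, -7.5], "jaw": 0.5}
    - {"dp": [0.04, -0.043, 0], "twist": [0, 0, -7.5], "jaw": 0.5}
    - {"dp": [0.04, -0.043, -0.01], "twist": [0, 0, -7.5], "jaw": 0.5}
    - {"dp": [0.04, -0.043, -0.01], "twist": [0, 0, -7], "jaw": 0.5}
    - {"dp": [0.02, -0.02, -0.02], "twist": [0, 0, 0], "jaw": 0.5}
    - {"dp": [0, 0, 0], "twist": [0, 0, 0], "jaw": 0.5}

```text
time_s: 2.7
tool_pos: [0.5562, 0.1486, 0.2614]
tool_rot: [0.002, 0.724, -0.69, -0.001]
contact_force: [-0.0, 0.7, -0.1]
opening: 0.0428
grasp_force: 0.0
```

>>> send_rows:
  commands:
    - {"dp": [0, 0.001, -0.02], "twist": [0, 0, 0], "jaw": 0.5}
    - {"dp": [0, 0, -0.025], "twist": [0, 0, 0], "jaw": 0.5}
    - {"dp": [0, 0, -0.018], "twist": [0, 0, 0], "jaw": 0.5}
    - {"dp": [0, 0, -0.008], "twist": [0, 0, 0], "jaw": 0.5}
    - {"dp": [0, 0, 0], "twist": [0, 0, 0], "jaw": 1}
    - {"dp": [0, 0, 0], "twist": [0, 0, 0], "jaw": 1}
    - {"dp": [0, 0, 0], "twist": [0, 0, 0], "jaw": 1}
    - {"dp": [0, 0, 0], "twist": [0, 0, 0], "jaw": 1}

```text
time_s: 3.7
tool_pos: [0.556, 0.1516, 0.1941]
tool_rot: [-0.001, 0.725, -0.689, 0.0]
contact_force: [-4.7, 1.0, 5.4]
opening: 0.0069
grasp_force: 58.8
```

>>> send_rows:
  commands:
    - {"dp": [0.0045, 0.0005, 0.0065], "twist": [0, 0, 0], "jaw": 1}
    - {"dp": [0.005, 0.0005, 0.0033], "twist": [0, 0, 0], "jaw": 1}
    - {"dp": [0.0055, 0, 0.0024], "twist": [0, 0, 0], "jaw": 1}
    - {"dp": [0.0055, 0.0005, 0.0018], "twist": [0, 0, 0], "jaw": 1}
    - {"dp": [0.006, 0, 0.0009], "twist": [0, 0, 0], "jaw": 1}
    - {"dp": [0.006, 0.0005, 0.0003], "twist": [0, 0, 0], "jaw": 1}
    - {"dp": [0, 0, 0], "twist": [0, 0, 0], "jaw": 1}

```text
time_s: 4.58
tool_pos: [0.5886, 0.1531, 0.2088]
tool_rot: [0.001, 0.725, -0.689, 0.0]
contact_force: [-5.9, -0.4, 1.5]
opening: 0.0066
grasp_force: 59.1
```

```bash
python3 - <<'E'
from h import *
for n,sl in(("scene",np.s_[200:380,260:500]),("top",np.s_[120:270,130:430])):
    im,d=bot.get_image(n)
    c=im[sl][...,::-1]
    cv2.imwrite(f"pics/{n}1.png",cv2.resize(c,None,fx=2.5,fy=2.5))
a=cv2.imread("pics/scene1.png")
E
```

```text
(no output)
```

View pics/scene1.png

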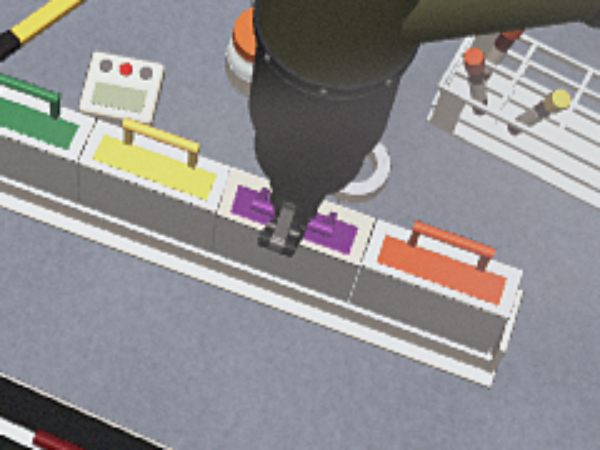

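The lid is partly up with its bar in the grip (crop centre). I carry on along the arc.

>>> send_rows:
  commands:
    - {"dp": [0.006, 0.0003, -0.0004], "twist": [0, 0, 0], "jaw": 1}
    - {"dp": [0.0058, 0.0003, -0.0014], "twist": [0, 0, 0], "jaw": 1}
    - {"dp": [0.0055, 0.0003, -0.002], "twist": [0, 0, 0], "jaw": 1}
    - {"dp": [0.0053, 0.0003, -0.0028], "twist": [0, 0, 0], "jaw": 1}
    - {"dp": [0.0048, 0.0003, -0.0035], "twist": [0, 0, 0], "jaw": 1}
    - {"dp": [0.0043, 0.0002, -0.004], "twist": [0, 0, 0], "jaw": 1}
    - {"dp": [0.0037, 0.0002, -0.0045], "twist": [0, 0, 0], "jaw": 1}
    - {"dp": [0.0032, 0.0002, -0.005], "twist": [0, 0, 0], "jaw": 1}
    - {"dp": [0, 0, 0], "twist": [0, 0, 0], "jaw": 1}

```text
time_s: 5.8
tool_pos: [0.6272, 0.155, 0.1844]
tool_rot: [0.001, 0.725, -0.689, 0.0]
contact_force: [-3.1, -3.2, 5.1]
opening: 0.0062
grasp_force: 61.6
```

>>> send_rows:
  commands:
    - {"dp": [0.0008, 0, -0.002], "twist": [0, 0, 0], "jaw": 1}
    - {"dp": [0, 0, 0], "twist": [0, 0, 0], "jaw": 0.78}
    - {"dp": [0, 0, 0], "twist": [0, 0, 0], "jaw": 0.78}
    - {"dp": [0, 0, 0], "twist": [0, 0, 0], "jaw": 0.78}
    - {"dp": [0, 0, 0.015], "twist": [0, 0, 0], "jaw": 0.78}
    - {"dp": [0, 0, 0.03], "twist": [0, 0, 0], "jaw": 0.78}
    - {"dp": [0, 0, 0.05], "twist": [0, 0, 0], "jaw": 0.5}
    - {"dp": [-0.03, 0, 0.05], "twist": [0, 0, 10], "jaw": 0}
    - {"dp": [-0.06, 0, 0.03], "twist": [0, 0, 10], "jaw": 0}
    - {"dp": [-0.06, 0, 0], "twist": [0, 0, 10], "jaw": 0}
    - {"dp": [-0.06, 0, 0], "twist": [0, 0, 10], "jaw": 0}
    - {"dp": [-0.03, 0, 0], "twist": [0, 0, 10], "jaw": 0}

```text
time_s: 7.3
tool_pos: [0.3898, 0.1549, 0.3576]
tool_rot: [-0.002, 0.949, -0.315, 0.001]
contact_force: [0.1, -0.1, 0.4]
opening: 0.0858
grasp_force: 0.0
```

```bash
python3 - <<'E'
from h import *
print(bot.get_state()["tool_pos"])
for n in("scene","top"):
    im,d=bot.get_image(n);W=cloud(n,d)
    np.savez(n+"2.npz",im=im,d=d)
    hsv=cv2.cvtColor(im,cv2.COLOR_RGB2HSV)
    x,y,h=np.moveaxis(W,-1,0)
    pur=(d>0)&(hsv[...,0]>132)&(hsv[...,0]<160)&(hsv[...,1]>70)&(x>.5)&(x<.68)&(y>.08)&(y<.22)
    for a,b in((.07,.1),(.1,.115),(.115,.16)):
        P=W[pur&(h>a)&(h<b)]
        if len(P)>5:print(n,a,len(P),np.round(P.mean(0),4),rect(P),np.round(np.percentile(P[:,2],[10,50,90]),4))
    print([(r["p"],r["point"]) for r in bot.spot_in("cart_purple_center",n)])
im,d=bot.get_image("scene")
cv2.imwrite("pics/s2.png",cv2.resize(im[200:380,260:500,::-1],None,fx=2.5,fy=2.5))
im,d=bot.get_image("top")
cv2.imwrite("pics/t2.png",cv2.resize(im[140:260,150:420,::-1],None,fx=2.5,fy=2.5))
a=cv2.imread("pics/s2.png");b=cv2.imread("pics/t2.png")
E
```

```text
[0.38983348 0.15486259 0.35758046]
scene 0.07 179 [0.5683 0.148  0.0971] ([[551.0999755859375, 173.39999389648438], [551.5, 125.4000015258789], [579.0999755859375, 125.5999984741211], [578.7999877929688, 173.5]], array([565.1, 149.5]), array([27.6, 47.9])) [0.0943 0.0975 0.0995]
scene 0.1 55 [0.5681 0.1488 0.1013] ([[558.0, 126.5999984741211], [580.0, 126.5], [580.2999877929688, 172.6999969482422], [558.4000244140625, 172.89999389648438]], array([569.2, 149.7]), array([46.3, 22. ])) [0.1002 0.101  0.1027]
scene 0.115 296 [0.62   0.1513 0.1293] ([[592.7000122070312, 198.3000030517578], [599.4000244140625, 103.5], [637.9000244140625, 106.19999694824219], [631.2000122070312, 201.0]], array([615.3, 152.2]), array([38.6, 95.1])) [0.1248 0.1286 0.1351]
[(0.69, [0.5878, 0.6071]), (0.6, [0.5875, 0.6235]), (0.36, [0.6838, 0.636])]
top 0.07 304 [0.5633 0.1505 0.0935] ([[542.4000244140625, 184.5], [545.4000244140625, 115.9000015258789], [585.9000244140625, 117.5999984741211], [582.9000244140625, 186.1999969482422]], array([564.1, 151.1]), array([40.5, 68.7])) [0.081  0.0967 0.0993]
top 0.1 37 [0.5649 0.1503 0.1011] ([[553.4000244140625, 173.39999389648438], [556.4000244140625, 127.5999984741211], [576.9000244140625, 128.89999389648438], [574.0, 174.6999969482422]], array([565.2, 151.1]), array([20.6, 45.9])) [0.1002 0.101  0.1022]
top 0.115 210 [0.6231 0.154  0.1283] ([[603.5999755859375, 184.1999969482422], [606.5, 122.69999694824219], [633.2999877929688, 123.9000015258789], [630.5, 185.39999389648438]], array([618.5, 154. ]), array([26.9, 61.6])) [0.1245 0.1279 0.1329]
[(0.58, [0.3897, 0.4127])]
```

View pics/s2.png

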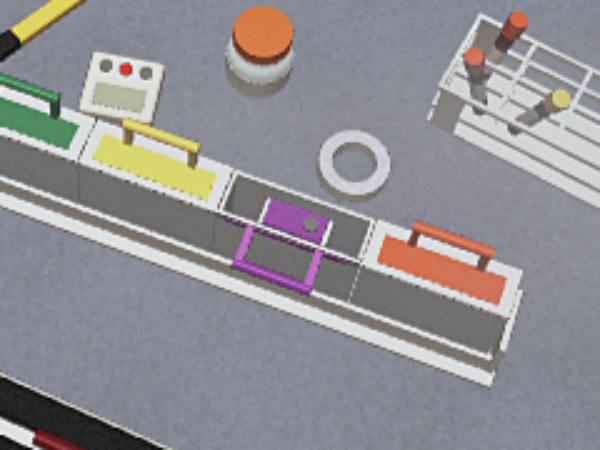

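The purple lid leans open behind the bin. The purple cap sits around crop (295,222), centred in the bin. Next I hover and measure where the fingertips are at the pre-grasp opening.

>>> send_rows:
  commands:
    - {"dp": [0.025, 0, -0.01], "twist": [0, 0, 9.9], "jaw": 0.18}
    - {"dp": [0.04, -0.001, -0.02], "twist": [0, 0, 9.9], "jaw": 0.18}
    - {"dp": [0.04, -0.002, -0.03], "twist": [0, 0, 9.9], "jaw": 0.18}
    - {"dp": [0.035, -0.001, -0.03], "twist": [0, 0, 9.9], "jaw": 0.18}
    - {"dp": [0.0264, -0.001, -0.025], "twist": [0.3, -6, 0], "jaw": 0.18}
    - {"dp": [0, 0, -0.012], "twist": [0.3, -6, 0], "jaw": 0.18}
    - {"dp": [0, 0, 0], "twist": [0, 0, 0], "jaw": 0.18}
    - {"dp": [0, 0, 0], "twist": [0, 0, 0], "jaw": 0.18}

```text
time_s: 8.6
tool_pos: [0.5589, 0.1505, 0.2295]
tool_rot: [-0.003, 0.994, 0.022, 0.104]
contact_force: [0.0, -0.4, 0.3]
opening: 0.0703
grasp_force: 0.0
```

```bash
python3 - <<'E'
from h import *
from scipy.spatial.transform import Rotation as R
s=bot.get_state();q=s["tool_rot"];Rm=R.from_quat(q[[1,2,3,0]]).as_matrix();print(s["tool_pos"],Rm.round(3),s["joint_pos"].round(2))
im,d=bot.get_image("scene");W=cloud("scene",d)
o=np.load("scene2.npz")["d"]
T=(W-s["tool_pos"])@Rm
m=(d>0)&(d<o-.01)&(np.abs(T[...,1])<.06)&(np.abs(T[...,0])<.014)&(T[...,2]>.01)&(T[...,2]<.09)
P=T[m];print(len(P))
for sgn in(1,-1):
    Q=P[P[:,1]*sgn>0]
    for a in np.arange(.01,.09,.01):
        q=Q[(Q[:,2]>=a)&(Q[:,2]<a+.01)]
        if len(q):print(sgn,round(a,3),len(q),np.round([q[:,1].min(),q[:,1].max(),q[:,0].min(),q[:,0].max(),q[:,2].max()],4))
cv2.imwrite("pics/s3.png",cv2.resize(im[150:350,260:500,::-1],None,fx=2.5,fy=2.5))
E
```

```text
[0.55888724 0.15049132 0.2295139 ] [[ 0.977  0.044  0.208]
 [ 0.042 -0.999  0.01 ]
 [ 0.208 -0.001 -0.978]] [ 0.67 -0.16 -0.3   0.13 -1.26  0.92]
365
1 0.01 83 [ 0.0347  0.0595 -0.0109  0.0138  0.0192]
1 0.02 18 [0.0363 0.0566 0.0061 0.0138 0.0287]
1 0.03 21 [ 0.0363  0.0497 -0.0014  0.0134  0.0394]
1 0.04 31 [ 0.0361  0.0492 -0.0048  0.014   0.0498]
1 0.05 23 [ 0.0365  0.0483 -0.0039  0.0139  0.0599]
1 0.06 5 [ 0.0362  0.0417 -0.0074  0.0123  0.0627]
-1 0.01 92 [-0.0593 -0.0324 -0.0107  0.014   0.0199]
-1 0.02 22 [-0.0515 -0.0337  0.0061  0.014   0.0298]
-1 0.03 26 [-0.047  -0.0336  0.0078  0.0139  0.04  ]
-1 0.04 20 [-0.0469 -0.0341  0.0051  0.0138  0.049 ]
-1 0.05 20 [-0.0463 -0.034   0.0067  0.0137  0.0595]
-1 0.06 4 [-0.0395 -0.0349  0.0103  0.0117  0.0635]
```

View pics/s3.png

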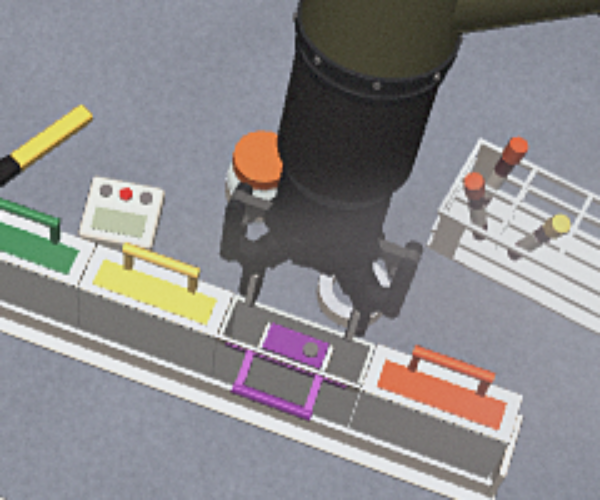

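>>> send_rows:
  commands:
    - {"dp": [-0.002, -0.0005, -0.02], "twist": [0, 0, 0], "jaw": 0.18}
    - {"dp": [0, 0, -0.025], "twist": [0, 0, 0], "jaw": 0.18}
    - {"dp": [0, 0, -0.015], "twist": [0, 0, 0], "jaw": 0.18}
    - {"dp": [0, 0, 0], "twist": [0, 0, 0], "jaw": 0.18}

```text
time_s: 9.15
tool_pos: [0.5559, 0.1497, 0.167]
tool_rot: [-0.002, 0.994, 0.022, 0.104]
contact_force: [-0.7, 0.6, 0.1]
opening: 0.0701
grasp_force: 0.0
```

>>> send_rows:
  commands:
    - {"dp": [0, 0, -0.012], "twist": [0, 0, 0], "jaw": 0.18}
    - {"dp": [0, 0, -0.01], "twist": [0, 0, 0], "jaw": 0.18}
    - {"dp": [0, 0, -0.007], "twist": [0, 0, 0], "jaw": 0.18}
    - {"dp": [0, 0, 0], "twist": [0, 0, 0], "jaw": 0.18}
    - {"dp": [0, 0, 0], "twist": [0, 0, 0], "jaw": 0.18}

```text
time_s: 9.78
tool_pos: [0.5564, 0.1501, 0.1398]
tool_rot: [-0.003, 0.994, 0.022, 0.105]
contact_force: [0.2, -0.3, 0.4]
opening: 0.0703
grasp_force: 0.0
```

No contact; close the gripper.

>>> send_rows:
  commands:
    - {"dp": [0, 0, -0.001], "twist": [0, 0, 0], "jaw": 0.4}
    - {"dp": [0, 0, 0], "twist": [0, 0, 0], "jaw": 0.5}
    - {"dp": [0, 0, 0], "twist": [0, 0, 0], "jaw": 0.6}
    - {"dp": [0, 0, 0], "twist": [0, 0, 0], "jaw": 0.6}

```text
time_s: 10.28
tool_pos: [0.5568, 0.1503, 0.1395]
tool_rot: [-0.003, 0.994, 0.022, 0.106]
contact_force: [0.6, 1.7, 4.4]
opening: 0.0553
grasp_force: 64.9
```

>>> send_rows:
  commands:
    - {"dp": [0, 0, 0.006], "twist": [0, 0, 0], "jaw": 0.6}
    - {"dp": [0, 0, 0.012], "twist": [0, 0, 0], "jaw": 0.6}
    - {"dp": [0, 0, 0.02], "twist": [0, 0, 0], "jaw": 0.6}
    - {"dp": [0, 0, 0.025], "twist": [0, 0, 0], "jaw": 0.6}
    - {"dp": [0, 0, 0.025], "twist": [0, 0, 0], "jaw": 0.6}
    - {"dp": [0, 0, 0.025], "twist": [0, 0, 0], "jaw": 0.6}
    - {"dp": [0, 0, 0.025], "twist": [0, 0, 0], "jaw": 0.6}
    - {"dp": [0, 0, 0.02], "twist": [0, 0, 0], "jaw": 0.6}
    - {"dp": [0, 0, 0.012], "twist": [0, 0, 0], "jaw": 0.6}
    - {"dp": [0, 0, 0], "twist": [0, 0, 0], "jaw": 0.6}

```text
time_s: 11.52
tool_pos: [0.5564, 0.1501, 0.309]
tool_rot: [-0.003, 0.994, 0.022, 0.105]
contact_force: [0.2, 0.6, -1.2]
opening: 0.0547
grasp_force: 64.4
```

```bash
python3 - <<'E'
from h import *
s=bot.get_state();print(s["tool_pos"],s["opening"],s["contact_force"])
im,d=bot.get_image("scene");W=cloud("scene",d)
print([(r["p"],r["point"]) for r in bot.spot_in("cart_purple","scene")])
cv2.imwrite("pics/s4.png",cv2.resize(im[100:350,260:500,::-1],None,fx=2.3,fy=2.3))
E
```

```text
[0.55635735 0.15005396 0.30903668] 0.054651345799354586 [ 0.22375645  0.62496203 -1.17297858]
[(0.87, [0.6025, 0.54]), (0.66, [0.5066, 0.5529]), (0.22, [0.7608, 0.5206])]
```

View pics/s4.png

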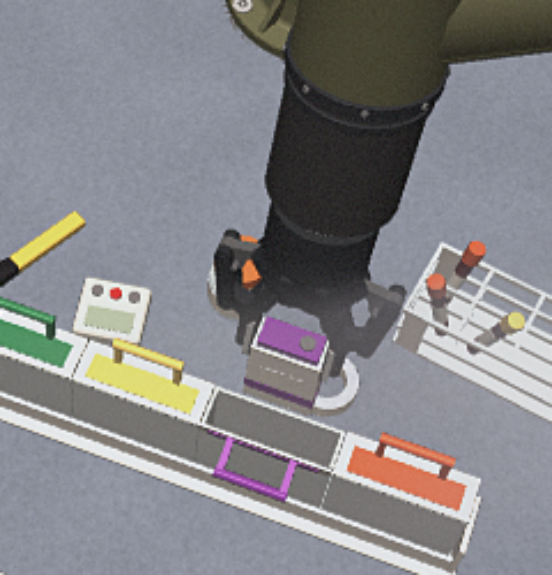

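>>> send_rows:
  commands:
    - {"dp": [-0.006, -0.0238, 0], "twist": [0, 0, -4], "jaw": 0.6}
    - {"dp": [-0.0115, -0.047, 0], "twist": [0, 0, -8], "jaw": 0.6}
    - {"dp": [-0.0115, -0.047, 0], "twist": [0, 0, -8], "jaw": 0.6}
    - {"dp": [-0.0115, -0.047, 0], "twist": [0, 0, -8], "jaw": 0.6}
    - {"dp": [-0.0115, -0.047, 0], "twist": [0, 0, -8], "jaw": 0.6}
    - {"dp": [-0.0115, -0.047, 0], "twist": [0, 0, -8], "jaw": 0.6}
    - {"dp": [-0.0115, -0.047, 0], "twist": [0, 0, -8], "jaw": 0.6}
    - {"dp": [-0.0115, -0.047, 0], "twist": [0, 0, -8], "jaw": 0.6}
    - {"dp": [-0.0115, -0.047, 0], "twist": [0, 0, -8], "jaw": 0.6}
    - {"dp": [-0.0115, -0.047, 0], "twist": [0, 0, -8], "jaw": 0.6}
    - {"dp": [-0.0101, -0.045, -0.02], "twist": [0, 0, -6.4], "jaw": 0.6}
    - {"dp": [0, 0, 0], "twist": [0, 0, 0], "jaw": 0.6}

```text
time_s: 13.12
tool_pos: [0.4349, -0.3436, 0.2845]
tool_rot: [0.068, 0.761, -0.64, 0.077]
contact_force: [0.4, 1.0, -1.6]
opening: 0.0546
grasp_force: 64.3
```

```bash
cat > cart.py <<'E'
from h import *
from scipy.spatial.transform import Rotation as R
def look(lo,hi):
    s=bot.get_state();q=s["tool_rot"];Rm=R.from_quat(q[[1,2,3,0]]).as_matrix()
    print(s["tool_pos"].round(4),"y",Rm[:,1].round(3),"z",Rm[:,2].round(3),s["joint_pos"].round(2))
    for n in("scene","top"):
        im,d=bot.get_image(n);W=cloud(n,d);hsv=cv2.cvtColor(im,cv2.COLOR_RGB2HSV)
        x,y,h=np.moveaxis(W,-1,0)
        m=(d>0)&(hsv[...,0]>132)&(hsv[...,0]<160)&(hsv[...,1]>70)&(x>.3)&(x<.6)&(y<-.2)&(y>-.5)&(h>lo)&(h<hi)
        P=W[m]
        if len(P)<10:print(n,len(P));continue
        A=np.c_[P[:,:2]-P[:,:2].mean(0),np.ones(len(P))];k=np.linalg.lstsq(A,P[:,2],rcond=None)[0]
        b,c,sz=rect(P);u=np.array(b);e=max([u[1]-u[0],u[2]-u[1]],key=np.linalg.norm);e=e*np.sign(e[0])
        p=c/1000;print(n,len(P),"c",c,"size",sz,"yaw",np.degrees(np.arctan2(e[1],e[0])).round(1),"ztop",np.median(P[:,2]).round(4),"slope",k[:2].round(3),
          "s",(p@[.9845,.1754]).round(4),"lat",(p@[-.1754,.9845]).round(4))
E
python3 -c "
from cart import *
look(.2,.27)"
```

```text
[ 0.4349 -0.3436  0.2845] y [-0.985 -0.171  0.004] z [ 0.031 -0.203 -0.979] [-0.21 -0.19 -0.25  0.19 -1.44  0.36]
scene 73 c [ 450.9 -347.8] size [91.7 24.9] yaw 12.8 ztop 0.2429 slope [0.061 0.361] s 0.3829 lat -0.4215
top 0
```

>>> send_rows:
  commands:
    - {"dp": [0.001, 0.001, -0.02], "twist": [0, 0, 0], "jaw": 0.6}
    - {"dp": [0, 0, -0.03], "twist": [0, 0, 0], "jaw": 0.6}
    - {"dp": [0, 0, -0.03], "twist": [0, 0, 0], "jaw": 0.6}
    - {"dp": [0, 0, -0.025], "twist": [0, 0, 0], "jaw": 0.6}
    - {"dp": [0, 0, -0.015], "twist": [0, 0, 0], "jaw": 0.6}
    - {"dp": [0, 0, 0], "twist": [0, 0, 0], "jaw": 0.6}

```text
time_s: 13.98
tool_pos: [0.4374, -0.3401, 0.1671]
tool_rot: [0.067, 0.763, -0.638, 0.08]
contact_force: [1.0, -0.9, -0.7]
opening: 0.0544
grasp_force: 64.3
```

```bash
python3 - <<'E'
from cart import *
look(.105,.14)
im,d=bot.get_image("scene");cv2.imwrite("pics/s5.png",cv2.resize(im[100:300,90:330,::-1],None,fx=2.5,fy=2.5))
E
```

```text
[ 0.4374 -0.3401  0.1671] y [-0.984 -0.177  0.001] z [ 0.036 -0.204 -0.978] [-0.2  -0.16 -0.44  0.21 -1.22  0.32]
scene 37 c [ 497.2 -327.7] size [167.4  35.7] yaw 24.2 ztop 0.1249 slope [0.021 0.058] s 0.432 lat -0.4098
top 0
```

View pics/s5.png

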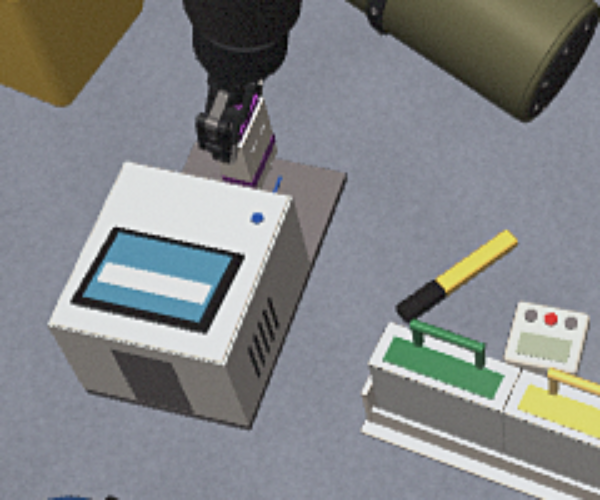

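The cart hangs over the shelf at crop (250,150) between the guide lines. I lower it.

>>> send_rows:
  commands:
    - {"dp": [0, -0.0015, -0.01], "twist": [0, 0, 0], "jaw": 0.6}
    - {"dp": [0, 0, -0.009], "twist": [0, 0, 0], "jaw": 0.6}
    - {"dp": [0, 0, -0.004], "twist": [0, 0, 0], "jaw": 0.6}
    - {"dp": [0, 0, 0], "twist": [0, 0, 0], "jaw": 0.6}
    - {"dp": [0, 0, 0], "twist": [0, 0, 0], "jaw": 0.6}

```text
time_s: 14.75
tool_pos: [0.4378, -0.3424, 0.1457]
tool_rot: [0.067, 0.763, -0.638, 0.081]
contact_force: [-0.5, 1.3, -1.1]
opening: 0.0551
grasp_force: 64.3
```

>>> send_rows:
  commands:
    - {"dp": [0, 0, -0.002], "twist": [0, 0, 0], "jaw": 0.6}
    - {"dp": [0, 0, -0.0015], "twist": [0, 0, 0], "jaw": 0.6}
    - {"dp": [0, 0, 0], "twist": [0, 0, 0], "jaw": 0.6}
    - {"dp": [0, 0, 0], "twist": [0, 0, 0], "jaw": 0.6}

```text
time_s: 15.25
tool_pos: [0.4377, -0.3423, 0.142]
tool_rot: [0.067, 0.763, -0.638, 0.081]
contact_force: [0.1, 0.7, -0.2]
opening: 0.0549
grasp_force: 64.3
```

>>> send_rows:
  commands:
    - {"dp": [0, 0, -0.0012], "twist": [0, 0, 0], "jaw": 0.6}
    - {"dp": [0, 0, 0], "twist": [0, 0, 0], "jaw": 0.6}
    - {"dp": [0, 0, 0], "twist": [0, 0, 0], "jaw": 0.33}
    - {"dp": [0, 0, 0], "twist": [0, 0, 0], "jaw": 0.28}
    - {"dp": [0, 0, 0], "twist": [0, 0, 0], "jaw": 0.22}
    - {"dp": [0, 0, 0], "twist": [0, 0, 0], "jaw": 0.18}
    - {"dp": [0, 0, 0], "twist": [0, 0, 0], "jaw": 0.18}

```text
time_s: 16.12
tool_pos: [0.4376, -0.3423, 0.1407]
tool_rot: [0.067, 0.763, -0.638, 0.081]
contact_force: [-0.1, -0.2, 0.4]
opening: 0.0699
grasp_force: 0.0
```

>>> send_rows:
  commands:
    - {"dp": [0, 0, 0.01], "twist": [0, 0, 0], "jaw": 0.18}
    - {"dp": [0, 0, 0.025], "twist": [0, 0, 0], "jaw": 0.18}
    - {"dp": [0, 0, 0.04], "twist": [0, 0, 0], "jaw": 0.18}
    - {"dp": [-0.02, 0, 0.04], "twist": [0, 0, 0], "jaw": 0.18}
    - {"dp": [-0.05, -0.01, 0.02], "twist": [0, 0, -9], "jaw": 0.6}
    - {"dp": [-0.05, -0.01, 0], "twist": [0, 0, -9], "jaw": 1}
    - {"dp": [-0.02, 0, 0], "twist": [0, 0, -9], "jaw": 1}
    - {"dp": [0, 0, 0], "twist": [0, 0, 0], "jaw": 1}

```text
time_s: 17.12
tool_pos: [0.297, -0.3625, 0.2769]
tool_rot: [-0.083, -0.592, 0.799, -0.064]
contact_force: [0.7, -0.4, 0.0]
opening: 0.0003
grasp_force: 0.0
```

```bash
python3 - <<'E'
from cart import *
look(.09,.11)
im,d=bot.get_image("top");im2,_=bot.get_image("scene")
cv2.imwrite("pics/t6.png",np.hstack([cv2.resize(im[120:320,420:580,::-1],None,fx=2.5,fy=2.5),cv2.resize(im2[140:340,90:250,::-1],None,fx=2.5,fy=2.5)]))
E
```

```text
[ 0.297  -0.3625  0.2769] y [-0.957  0.29  -0.003] z [-0.058 -0.2   -0.978] [-0.32 -0.41 -0.44  0.21 -1.53  0.02]
scene 182 c [ 444.3 -351.8] size [48.4 24.6] yaw 7.7 ztop 0.1002 slope [-0.001  0.025] s 0.3757 lat -0.4243
top 233 c [ 442.7 -350.1] size [43.5 23.2] yaw 9.4 ztop 0.0998 slope [-0.008  0.01 ] s 0.3744 lat -0.4223
```

View pics/t6.png

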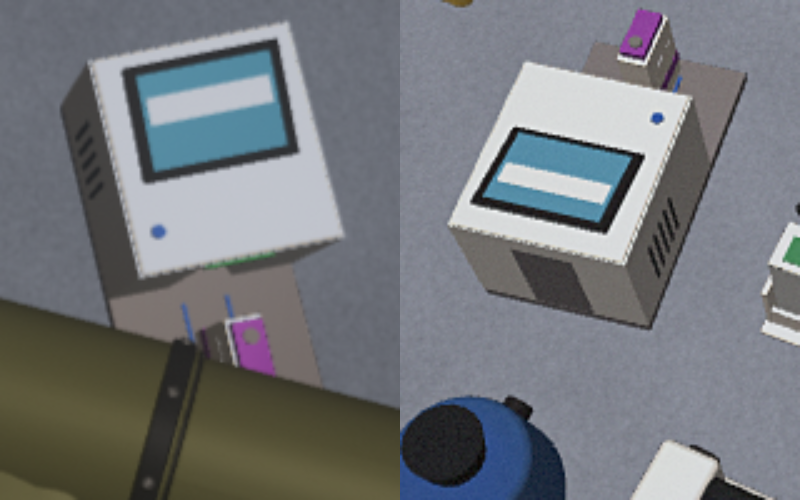

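Both cameras agree the cart stands upright, with its centre about (0.4435,-0.351) and yaw about 9°, aligned with the bay. Now I orient for the push: fingers shut, across the slide, body leaning back.

>>> send_rows:
  commands:
    - {"dp": [0.0097, -0.0004, 0], "twist": [0, 0, -9], "jaw": 1}
    - {"dp": [0.0097, -0.0004, 0], "twist": [0, 0, -9], "jaw": 1}
    - {"dp": [0.0097, -0.0004, 0], "twist": [0, 0, -9], "jaw": 1}
    - {"dp": [0.0097, -0.0004, 0], "twist": [0, 0, -9], "jaw": 1}
    - {"dp": [0.0097, -0.0004, 0], "twist": [0, 0, -9], "jaw": 1}
    - {"dp": [0.0097, -0.0004, 0], "twist": [0, 0, -9], "jaw": 1}
    - {"dp": [0.0094, -0.0001, 0], "twist": [0, 0, -9], "jaw": 1}
    - {"dp": [0, 0, -0.01], "twist": [1.4, -7.88, 0], "jaw": 1}
    - {"dp": [0, 0, -0.01], "twist": [1.4, -7.88, 0], "jaw": 1}
    - {"dp": [0, 0, -0.01], "twist": [1.4, -7.88, 0], "jaw": 1}
    - {"dp": [0, 0, -0.01], "twist": [1.4, -7.88, 0], "jaw": 1}
    - {"dp": [0, 0, 0], "twist": [0, 0, 0], "jaw": 1}

```text
time_s: 18.82
tool_pos: [0.3645, -0.365, 0.2353]
tool_rot: [0.173, -0.086, 0.981, 0.015]
contact_force: [-0.1, -0.2, 0.8]
opening: 0.0
grasp_force: 0.0
```

```bash
python3 - <<'E'
from cart import *
look(.09,.11)
s=bot.get_state();p=s["tool_pos"][:2];print(p@[.9845,.1754],p@[-.1754,.9845])
E
```

```text
[ 0.3645 -0.365   0.2353] y [-0.175  0.985 -0.001] z [ 0.337  0.059 -0.94 ] [-0.53 -0.32 -0.31 -0.23 -1.31 -0.84]
scene 184 c [ 442.8 -352.4] size [51.2 25.4] yaw 12.4 ztop 0.0999 slope [ 0.014 -0.014] s 0.3741 lat -0.4246
top 0
0.29559788623223476 -0.4235075480526487
```

>>> send_rows:
  commands:
    - {"dp": [0, 0, -0.03], "twist": [0, 0, 0], "jaw": 1}
    - {"dp": [0, 0, -0.04], "twist": [0, 0, 0], "jaw": 1}
    - {"dp": [0, 0, -0.035], "twist": [0, 0, 0], "jaw": 1}
    - {"dp": [0, 0, -0.018], "twist": [0, 0, 0], "jaw": 1}
    - {"dp": [0, 0, -0.007], "twist": [0, 0, 0], "jaw": 1}
    - {"dp": [0, 0, 0], "twist": [0, 0, 0], "jaw": 1}

```text
time_s: 19.68
tool_pos: [0.3657, -0.3651, 0.1064]
tool_rot: [0.173, -0.087, 0.981, 0.014]
contact_force: [0.3, 0.5, -0.4]
opening: -0.0001
grasp_force: 0.0
```

>>> send_rows:
  commands:
    - {"dp": [0.0049, 0.0009, 0], "twist": [0, 0, 0], "jaw": 1}
    - {"dp": [0.0049, 0.0009, 0], "twist": [0, 0, 0], "jaw": 1}
    - {"dp": [0.0039, 0.0007, 0], "twist": [0, 0, 0], "jaw": 1}
    - {"dp": [0.0039, 0.0007, 0], "twist": [0, 0, 0], "jaw": 1}
    - {"dp": [0.0049, 0.0009, 0], "twist": [0, 0, 0], "jaw": 1}
    - {"dp": [0.0049, 0.0009, 0], "twist": [0, 0, 0], "jaw": 1}
    - {"dp": [0.0049, 0.0009, 0], "twist": [0, 0, 0], "jaw": 1}
    - {"dp": [0.0049, 0.0009, 0], "twist": [0, 0, 0], "jaw": 1}
    - {"dp": [0.0049, 0.0009, 0], "twist": [0, 0, 0], "jaw": 1}
    - {"dp": [0.0049, 0.0009, 0], "twist": [0, 0, 0], "jaw": 1}
    - {"dp": [0, 0, 0], "twist": [0, 0, 0], "jaw": 1}

```text
time_s: 21.05
tool_pos: [0.4126, -0.356, 0.1055]
tool_rot: [0.173, -0.087, 0.981, 0.015]
contact_force: [1.3, 0.4, -0.5]
opening: 0.0
grasp_force: 0.0
```

```bash
python3 - <<'E'
from cart import *
look(.09,.11)
s=bot.get_state();p=s["tool_pos"][:2];print(p@[.9845,.1754],p@[-.1754,.9845],s["contact_force"])
E
```

```text
[ 0.4126 -0.356   0.1055] y [-0.176  0.984 -0.001] z [ 0.337  0.059 -0.94 ] [-0.46 -0.17 -0.43 -0.24 -1.04 -0.84]
scene 160 c [ 459.9 -341.8] size [39.7 75.6] yaw -3.6 ztop 0.1004 slope [0.043 0.021] s 0.3928 lat -0.4172
top 33 c [ 495.  -346.7] size [17.3  9.3] yaw 57.2 ztop 0.0998 slope [-0.26   0.146] s 0.4265 lat -0.4281
0.343468055396861 -0.4228408119027442 [-0.09550033  0.08237866  0.39650088]
```

>>> send_rows:
  commands:
    - {"dp": [0.0034, 0.0006, 0], "twist": [0, 0, 0], "jaw": 1}
    - {"dp": [0.0034, 0.0006, 0], "twist": [0, 0, 0], "jaw": 1}
    - {"dp": [0.0034, 0.0006, 0], "twist": [0, 0, 0], "jaw": 1}
    - {"dp": [0.0034, 0.0006, 0], "twist": [0, 0, 0], "jaw": 1}
    - {"dp": [0.0034, 0.0006, 0], "twist": [0, 0, 0], "jaw": 1}
    - {"dp": [0.0034, 0.0006, 0], "twist": [0, 0, 0], "jaw": 1}
    - {"dp": [0.0034, 0.0006, 0], "twist": [0, 0, 0], "jaw": 1}
    - {"dp": [0.003, 0.0005, 0], "twist": [0, 0, 0], "jaw": 1}

```text
time_s: 22.15
tool_pos: [0.4393, -0.3515, 0.1057]
tool_rot: [0.173, -0.087, 0.981, 0.015]
contact_force: [-0.8, -0.2, -0.7]
opening: -0.0002
grasp_force: 0.2
```

```bash
python3 - <<'E'
from cart import *
s=bot.get_state();p=s["tool_pos"][:2];print(p@[.9845,.1754],p@[-.1754,.9845],s["contact_force"])
im,d=bot.get_image("top");im2,_=bot.get_image("scene")
cv2.imwrite("pics/t7.png",np.hstack([cv2.resize(im[120:320,420:580,::-1],None,fx=2.5,fy=2.5),cv2.resize(im2[100:300,90:250,::-1],None,fx=2.5,fy=2.5)]))
E
```

```text
0.3708119941423419 -0.42305062996355486 [-0.75559765 -0.24958951 -0.66777891]
```

View pics/t7.png

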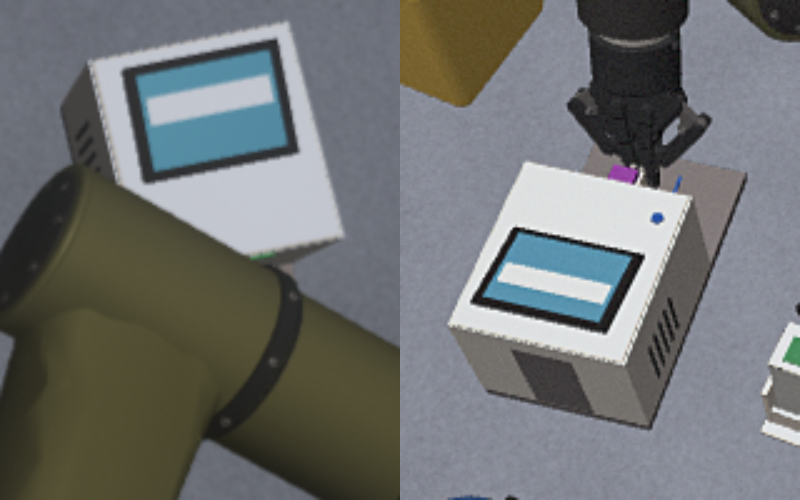

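The cap is partly under the hood and aligned with the bay. I push on until it meets the stop.

>>> send_rows:
  commands:
    - {"dp": [0.0025, 0.0004, 0], "twist": [0, 0, 0], "jaw": 1}
    - {"dp": [0.002, 0.0004, 0], "twist": [0, 0, 0], "jaw": 1}
    - {"dp": [0.002, 0.0003, 0], "twist": [0, 0, 0], "jaw": 1}
    - {"dp": [0, 0, 0], "twist": [0, 0, 0], "jaw": 1}

```text
time_s: 22.75
tool_pos: [0.4457, -0.3504, 0.1058]
tool_rot: [0.173, -0.087, 0.981, 0.014]
contact_force: [0.9, 0.7, -0.3]
opening: -0.0002
grasp_force: 0.0
```

>>> send_rows:
  commands:
    - {"dp": [0.0015, 0.0003, 0], "twist": [0, 0, 0], "jaw": 1}
    - {"dp": [0.0015, 0.0002, 0], "twist": [0, 0, 0], "jaw": 1}
    - {"dp": [0, 0, 0], "twist": [0, 0, 0], "jaw": 1}

```text
time_s: 23.12
tool_pos: [0.4487, -0.3499, 0.1057]
tool_rot: [0.173, -0.087, 0.981, 0.014]
contact_force: [-0.1, -0.4, 0.2]
opening: -0.0
grasp_force: 0.2
```

>>> send_rows:
  commands:
    - {"dp": [0.0015, 0.0003, 0], "twist": [0, 0, 0], "jaw": 1}
    - {"dp": [0.0015, 0.0002, 0], "twist": [0, 0, 0], "jaw": 1}
    - {"dp": [0, 0, 0], "twist": [0, 0, 0], "jaw": 1}

```text
time_s: 23.5
tool_pos: [0.4495, -0.35, 0.1057]
tool_rot: [0.171, -0.087, 0.981, 0.015]
contact_force: [-12.3, -0.1, 6.9]
opening: 0.0
grasp_force: 6.2
```

```bash
python3 - <<'E'
from cart import *
from collections import Counter
s=bot.get_state();p=s["tool_pos"][:2];print(p@[.9845,.1754],p@[-.1754,.9845],s["contact_force"])
im,d=bot.get_image("scene");W=cloud("scene",d);hsv=cv2.cvtColor(im,cv2.COLOR_RGB2HSV)
S=W[...,0]*.9845+W[...,1]*.1754;L=-W[...,0]*.1754+W[...,1]*.9845;h=W[...,2]
m=(d>0)&(abs(L+.423)<.03)&(S>.34)&(S<.46)&(h>.093)&(h<.108)
pm=m&(hsv[...,0]>132)&(hsv[...,0]<160)&(hsv[...,1]>70)
for k,q in(("cap",pm),):
    print(k,q.sum(),np.percentile(S[q],[0,5,50,95,100]).round(4),np.percentile(L[q],[2,98]).round(4))
E
```

```text
0.38115583417604265 -0.42341730345430073 [-12.31977779  -0.09775426   6.90391626]
cap 27 [0.3963 0.4199 0.424  0.4269 0.428 ] [-0.4347 -0.4105]
```

Firm stop at 12 N at the expected depth. I give one small extra press, then back off.

>>> send_rows:
  commands:
    - {"dp": [0.001, 0.0002, 0], "twist": [0, 0, 0], "jaw": 1}
    - {"dp": [0, 0, 0], "twist": [0, 0, 0], "jaw": 1}

```text
time_s: 23.8
tool_pos: [0.4497, -0.35, 0.1057]
tool_rot: [0.17, -0.087, 0.982, 0.015]
contact_force: [-17.0, 0.2, 9.1]
opening: 0.0
grasp_force: 8.3
```

>>> send_rows:
  commands:
    - {"dp": [-0.008, -0.0014, 0], "twist": [0, 0, 0], "jaw": 1}
    - {"dp": [-0.02, -0.0036, 0], "twist": [0, 0, 0], "jaw": 1}
    - {"dp": [-0.03, -0.0053, 0.01], "twist": [0, 0, 0], "jaw": 1}
    - {"dp": [-0.03, 0, 0.04], "twist": [0, 0, 0], "jaw": 1}
    - {"dp": [-0.03, 0, 0.05], "twist": [-1.75, 9.9, 0], "jaw": 0.9}
    - {"dp": [-0.02, 0.01, 0.05], "twist": [-1.75, 9.9, 0], "jaw": 0.8}
    - {"dp": [0, 0.05, 0.05], "twist": [0, 0, 10.3], "jaw": 0.75}
    - {"dp": [0.02, 0.055, 0], "twist": [0, 0, 10.3], "jaw": 0.75}
    - {"dp": [0.025, 0.055, 0], "twist": [0, 0, 10.3], "jaw": 0.75}
    - {"dp": [0.03, 0.055, 0], "twist": [0, 0, 10.3], "jaw": 0.75}
    - {"dp": [0.03, 0.055, 0], "twist": [0, 0, 10.3], "jaw": 0.75}
    - {"dp": [0, 0, 0], "twist": [0, 0, 0], "jaw": 0.75}

```text
time_s: 25.3
tool_pos: [0.4199, -0.0826, 0.2991]
tool_rot: [-0.001, -0.516, 0.857, -0.0]
contact_force: [0.0, -0.6, 0.0]
opening: 0.0212
grasp_force: 0.0
```

```bash
python3 - <<'E'
from cart import *
look(.093,.108)
for n in("scene","top"):
    im,d=bot.get_image(n);W=cloud(n,d);hsv=cv2.cvtColor(im,cv2.COLOR_RGB2HSV)
    S=W[...,0]*.9845+W[...,1]*.1754;L=-W[...,0]*.1754+W[...,1]*.9845;h=W[...,2]
    pm=(d>0)&(abs(L+.423)<.03)&(S>.34)&(S<.46)&(h>.093)&(h<.108)&(hsv[...,0]>132)&(hsv[...,0]<160)&(hsv[...,1]>70)
    if pm.sum():print(n,pm.sum(),np.percentile(S[pm],[0,5,50,95,100]).round(4),np.percentile(L[pm],[2,98]).round(4))
    pm=(d>0)&(hsv[...,0]>132)&(hsv[...,0]<160)&(hsv[...,1]>70)&(W[...,0]>.6)&(W[...,0]<.66)&(W[...,1]>.1)&(W[...,1]<.2)&(h>.122)
    P=W[pm];print("bar",len(P),P.mean(0).round(4),rect(P),np.percentile(P[:,2],[50,95]).round(4))
    if n=="top":
        cv2.imwrite("pics/t8.png",np.hstack([cv2.resize(im[120:320,420:580,::-1],None,fx=2.5,fy=2.5),cv2.resize(im2[100:300,90:250,::-1],None,fx=2.5,fy=2.5)]))
    im2=im
E
```

```text
[ 0.4199 -0.0826  0.2991] y [-0.884  0.468  0.   ] z [-0.001 -0.001 -1.   ] [ 0.28 -0.43 -0.33  0.   -1.67 -0.77]
scene 26 c [ 491.  -342.7] size [ 8.2 22.2] yaw -79.1 ztop 0.1009 slope [0.581 0.16 ] s 0.4233 lat -0.4235
top 122 c [ 496. -340.] size [18.4 22.3] yaw -79.1 ztop 0.1 slope [-0.028  0.006] s 0.4287 lat -0.4217
scene 26 [0.4217 0.4219 0.4239 0.4278 0.4295] [-0.4346 -0.4132]
bar 272 [0.6215 0.1499 0.1296] ([[599.7000122070312, 191.1999969482422], [600.4000244140625, 103.9000015258789], [635.9000244140625, 104.0999984741211], [635.2999877929688, 191.5]], array([617.8, 147.7]), array([35.5, 87.3])) [0.1292 0.1358]
top 124 [0.4195 0.4203 0.4286 0.4368 0.4377] [-0.4325 -0.411 ]
bar 207 [0.6232 0.1543 0.1282] ([[604.2000122070312, 184.1999969482422], [606.2000122070312, 122.5], [632.7000122070312, 123.4000015258789], [630.7000122070312, 185.10000610351562]], array([618.4, 153.8]), array([26.5, 61.7])) [0.1277 0.1341]
```

View pics/t8.png

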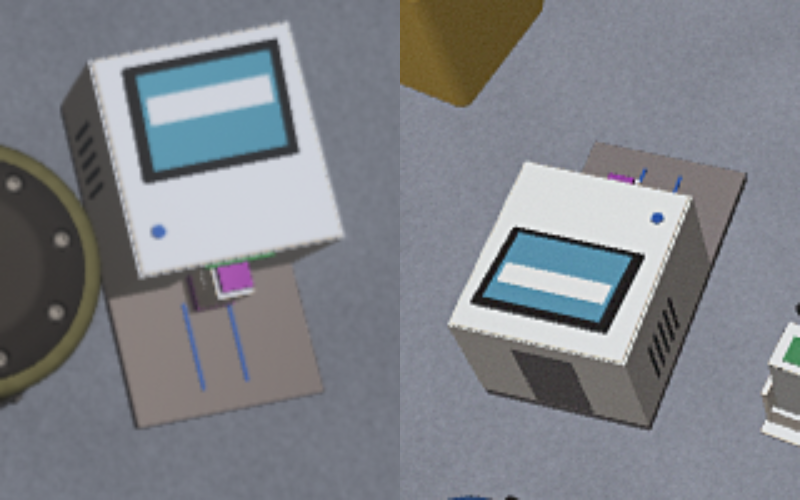

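The purple cap protrudes about 18 mm (expected 20) from the hood face and is straight, so the cart is home. The lid is still open. I go back to its bar.

>>> send_rows:
  commands:
    - {"dp": [0.03, 0.04, 0], "twist": [0, 0, 8], "jaw": 0.77}
    - {"dp": [0.045, 0.05, 0], "twist": [0, 0, 8], "jaw": 0.77}
    - {"dp": [0.045, 0.05, 0], "twist": [0, 0, 8], "jaw": 0.77}
    - {"dp": [0.045, 0.05, 0], "twist": [0, 0, 6.6], "jaw": 0.77}
    - {"dp": [0.03, 0.035, -0.02], "twist": [0, 0, 0], "jaw": 0.77}
    - {"dp": [0.0125, 0.0125, -0.02], "twist": [0, 0, 0], "jaw": 0.77}
    - {"dp": [0, 0, -0.01], "twist": [0, 0, 0], "jaw": 0.77}
    - {"dp": [0, 0, 0], "twist": [0, 0, 0], "jaw": 0.77}

```text
time_s: 26.5
tool_pos: [0.6171, 0.1396, 0.2496]
tool_rot: [0.001, 0.72, -0.694, 0.001]
contact_force: [0.1, -1.0, 0.5]
opening: 0.0193
grasp_force: 0.0
```

>>> send_rows:
  commands:
    - {"dp": [0.0104, 0.0154, 0], "twist": [0, 0, 0.7], "jaw": 0.77}
    - {"dp": [0, 0, 0], "twist": [0, 0, 0], "jaw": 0.77}
    - {"dp": [0, 0, 0], "twist": [0, 0, 0], "jaw": 0.77}

```text
time_s: 26.88
tool_pos: [0.6276, 0.1558, 0.2512]
tool_rot: [-0.0, 0.725, -0.689, 0.001]
contact_force: [0.3, -0.8, -0.1]
opening: 0.0197
grasp_force: 0.0
```

>>> send_rows:
  commands:
    - {"dp": [0, -0.0005, -0.02], "twist": [0, 0, 0], "jaw": 0.77}
    - {"dp": [0, 0, -0.02], "twist": [0, 0, 0], "jaw": 0.77}
    - {"dp": [0, 0, -0.017], "twist": [0, 0, 0], "jaw": 0.77}
    - {"dp": [0, 0, -0.01], "twist": [0, 0, 0], "jaw": 0.77}
    - {"dp": [0, 0, 0], "twist": [0, 0, 0], "jaw": 0.77}
    - {"dp": [0, 0, 0], "twist": [0, 0, 0], "jaw": 1}
    - {"dp": [0, 0, 0], "twist": [0, 0, 0], "jaw": 1}
    - {"dp": [0, 0, 0], "twist": [0, 0, 0], "jaw": 1}

```text
time_s: 27.88
tool_pos: [0.6277, 0.1562, 0.1833]
tool_rot: [0.0, 0.725, -0.689, 0.001]
contact_force: [-1.7, 0.1, -0.0]
opening: 0.0065
grasp_force: 58.7
```

>>> send_rows:
  commands:
    - {"dp": [-0.0008, 0, 0.002], "twist": [0, 0, 0], "jaw": 1}
    - {"dp": [-0.0032, -0.0002, 0.005], "twist": [0, 0, 0], "jaw": 1}
    - {"dp": [-0.0037, -0.0002, 0.0045], "twist": [0, 0, 0], "jaw": 1}
    - {"dp": [-0.0043, -0.0002, 0.004], "twist": [0, 0, 0], "jaw": 1}
    - {"dp": [-0.0048, -0.0003, 0.0035], "twist": [0, 0, 0], "jaw": 1}
    - {"dp": [-0.0053, -0.0003, 0.0028], "twist": [0, 0, 0], "jaw": 1}
    - {"dp": [-0.0055, -0.0003, 0.002], "twist": [0, 0, 0], "jaw": 1}
    - {"dp": [-0.0058, -0.0003, 0.0014], "twist": [0, 0, 0], "jaw": 1}
    - {"dp": [-0.006, -0.0003, 0.0004], "twist": [0, 0, 0], "jaw": 1}
    - {"dp": [0, 0, 0], "twist": [0, 0, 0], "jaw": 1}

```text
time_s: 29.12
tool_pos: [0.5899, 0.1544, 0.2138]
tool_rot: [-0.004, 0.725, -0.689, 0.004]
contact_force: [3.5, 0.3, 9.5]
opening: 0.006
grasp_force: 59.6
```

>>> send_rows:
  commands:
    - {"dp": [-0.006, -0.0003, 0.003], "twist": [0, 0, 0], "jaw": 1}
    - {"dp": [-0.006, -0.0003, -0.0009], "twist": [0, 0, 0], "jaw": 1}
    - {"dp": [-0.0057, -0.0003, -0.0018], "twist": [0, 0, 0], "jaw": 1}
    - {"dp": [-0.0055, -0.0003, -0.0024], "twist": [0, 0, 0], "jaw": 1}
    - {"dp": [-0.005, -0.0003, -0.0033], "twist": [0, 0, 0], "jaw": 1}
    - {"dp": [-0.0045, -0.0003, -0.004], "twist": [0, 0, 0], "jaw": 1}
    - {"dp": [0, 0, 0], "twist": [0, 0, 0], "jaw": 1}

```text
time_s: 30.0
tool_pos: [0.5556, 0.1528, 0.2026]
tool_rot: [-0.002, 0.725, -0.688, 0.002]
contact_force: [-4.3, 1.6, 8.7]
opening: 0.0059
grasp_force: 61.4
```

>>> send_rows:
  commands:
    - {"dp": [-0.0005, 0, -0.002], "twist": [0, 0, 0], "jaw": 1}
    - {"dp": [0, 0, -0.002], "twist": [0, 0, 0], "jaw": 1}
    - {"dp": [0, 0, 0], "twist": [0, 0, 0], "jaw": 1}

```text
time_s: 30.38
tool_pos: [0.5553, 0.1528, 0.2022]
tool_rot: [-0.002, 0.725, -0.688, 0.003]
contact_force: [-10.9, 2.0, 23.9]
opening: 0.0061
grasp_force: 62.9
```

>>> send_rows:
  commands:
    - {"dp": [0, 0, 0.003], "twist": [0, 0, 0], "jaw": 0.9}
    - {"dp": [0, 0, 0], "twist": [0, 0, 0], "jaw": 0.5}
    - {"dp": [0, 0, 0], "twist": [0, 0, 0], "jaw": 0.5}
    - {"dp": [0, 0, 0], "twist": [0, 0, 0], "jaw": 0.5}
    - {"dp": [0, 0, 0.02], "twist": [0, 0, 0], "jaw": 0.5}
    - {"dp": [0, 0, 0.05], "twist": [0, 0, 0], "jaw": 0.5}
    - {"dp": [-0.02, 0, 0.05], "twist": [0, 0, 0], "jaw": 0.5}
    - {"dp": [-0.06, 0, 0.02], "twist": [0, 0, 0], "jaw": 0.5}
    - {"dp": [-0.06, 0, 0], "twist": [0, 0, 0], "jaw": 0.5}
    - {"dp": [-0.03, 0, 0], "twist": [0, 0, 0], "jaw": 0.5}
    - {"dp": [0, 0, 0], "twist": [0, 0, 0], "jaw": 0.5}

```text
time_s: 31.75
tool_pos: [0.3846, 0.1521, 0.3406]
tool_rot: [-0.002, 0.726, -0.688, 0.001]
contact_force: [0.0, 0.6, -0.1]
opening: 0.0427
grasp_force: 0.0
```

```bash
python3 - <<'E'
from h import *
im,d=bot.get_image("scene");W=cloud("scene",d);hsv=cv2.cvtColor(im,cv2.COLOR_RGB2HSV)
z0=np.load("scene0.npz");W0=cloud("scene",z0["d"]);h0=cv2.cvtColor(z0["im"],cv2.COLOR_RGB2HSV)
for w,hv in((W0,h0),(W,hsv)):
    pur=(hv[...,0]>132)&(hv[...,0]<160)&(hv[...,1]>80)&(w[...,0]>.53)&(w[...,0]<.66)&(w[...,1]>.08)&(w[...,1]<.22)
    for m in(pur&(w[...,2]<.118),pur&(w[...,2]>.125)):
        P=w[m];A=np.c_[P[:,:2]-P[:,:2].mean(0),np.ones(len(P))];k=np.linalg.lstsq(A,P[:,2],rcond=None)[0]
        print(len(P),P.mean(0).round(4),k[:2].round(3),np.percentile(P[:,2],[5,50,95]).round(4))
diff=(np.abs(im.astype(int)-z0["im"]).max(2)>60);print(diff.sum())
cv2.imwrite("pics/s9.png",im[...,::-1])
E
```

```text
551 [0.5703 0.15   0.1088] [0.044 0.002] [0.1049 0.1088 0.1129]
128 [0.5585 0.1492 0.1416] [0.111 0.03 ] [0.1382 0.1418 0.1452]
552 [0.5702 0.15   0.1087] [ 0.043 -0.004] [0.1053 0.1087 0.1125]
133 [0.5584 0.149  0.141 ] [-0.138  0.016] [0.137  0.1414 0.1449]
7076
```

View pics/s9.png

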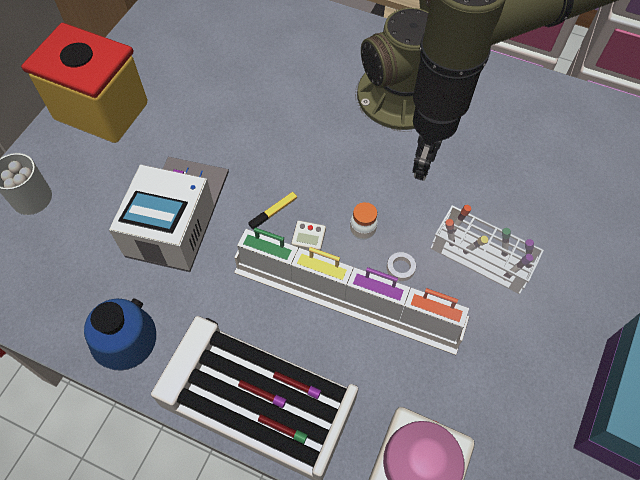

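The purple lid is shut: panel and bar at (380,285) match the starting measurements. The other lids and bystanders are unmoved, and the cartridge is in the bay at (182,170). I hand the job in.

```bash
python3 -c "
from rig import bot
print(bot.job_done())"
```

```text
the job is handed in; nothing more can be done
None
```

The job is handed in (verdict not shown): the purple cartridge is home against the bay's back stop, the purple lid is shut again, and in the last picture the other lids and bystanders look unmoved.

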